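# Roll the press-down roller over the bonded strip

## Robot

A 6-joint arm with a two-finger parallel gripper is mounted at the origin on the work surface. World frame = base frame: x ahead of the robot, y to its left, z up, the work surface at z = 0. Lengths are in mm, angles in degrees, forces in N, time in s.
With the tool pointing down it reaches from about 375 to 925 mm from the base axis. Payload 5.7 kg.
Tool frame: the origin (TCP) lies at the very end of the fingers, on their centre line; the grasp point (between the pads) lies 19 mm behind it; z points along the fingers, y is the line along which they close (so a half turn about z gives the same grasp; the last joint's range is limited). The gripper opens to 85 mm and grips with 20 to 120 N. Pads are 22 mm wide; open, the fingers measure 114 mm over their backs; the gripper's body (76 mm by 85 mm) begins 54 mm behind the grasp point. The pads swing forward as they close: fully open they stand 13 mm farther back than shut.
Start: joints at [-77.069, 20.558, 86.54, -0, 72.909, -6.595], TCP at [200.529, -565.466, 231.267] pointing down, gripper open.
Joint ranges: [-170.27, 170.27], [-57.76, 135], [12.27, 136.19], [-55.21, 235.2], [11.17, 155.16], [-170.74, 170.74]. Speed limits (degrees/s): [136.94, 136.94, 180, 180, 180, 180].

## Interface

Orientations are given as [roll, pitch, yaw] about the fixed x, y, z axes, in that order (R = Rz(yaw) Ry(pitch) Rx(roll)).
In Python, from bench import r gives the robot as it stands. The module is installed in compiled form; this text tells all that it offers.
- The arm moves only by the tool play_rows, never from a script. Its argument "motion" is a list of rows, each an object with "rot": the turn, a rotation vector about the tool's x, y, z in units of 5 degrees (1.0 is 5 degrees), a list of three; "xyz": the shift along the tool's x, y, z in units of 0.02 m (1.0 is 0.02 m), a list of three; "hand": the opening, from 0 (shut) to 1 (fully open). In form: [{"rot": [ax, ay, az], "xyz": [x, y, z], "hand": hand}, ...]. A call has 1 to 20 rows; each row shifts and turns the commanded pose from where the row before left it, along the tool's axes as they then stand; what a row does not reach is not made up. A row lasts 1/12 s, in which the tool goes at most 41.7 mm and 7.16 degrees, less where a joint would pass 70% of its speed; a pose out of reach is approached as far as the arm can. A call with a number of a shift or a turn outside -1 to 1 is refused whole. A call with a gripper value outside its range is refused whole. The fingers move at their own pace and stop on an object; "newtons" is the grip in N (left out, the last holds). Time passes only in rows, so rows that do not move let the fingers close. It gives the time, the measured TCP pose, the force, the opening and the grip force at its end, in the units of the state.
- r.observe(): the state, without advancing time (a new reading comes with each control period).
- r.capture(name): name is "side" or "top"; returns a dict with "color" (384x512x3 uint8, blue, green, red), "mtx" (3x3 intrinsics, pixels), "k1" (the pictures are not rectified: a ray, as slopes to the right and down, at radius r is drawn at 1 + k1 r^2 times it, then the intrinsics apply), "world_to_cam" (4x4, takes a point from world to camera coordinates). Camera axes: x right, y down, z forward; pixel columns grow to the right and rows downward; lengths in mm; the calibration is good to about 2 mm. A picture is of the moment at which its call begins. There is no depth.
- r.finish_job(): hands the job in; it is judged then, once.
The state is a dict: "time_s": time; "joint_pos": joint angles; "dq": joint speeds; "joint_efforts": joint torques, N m; "eef_pos": TCP position; "ee_rot": TCP orientation; "ft_force": force on the tool from outside, world axes, zero at the start; "torque": the same for the moment, N m; "finger_gap": finger opening in mm; "grip_force": force on a finger pad.
Only numpy, scipy, OpenCV 4.12 (cv2) and the standard library are available. Lean on these libraries where they do the work, as an engineer would, in place of code of your own. Each camera call takes 0.05 s, during which the arm holds its last target. There are 200 camera calls.

## Task

Press down the copper test strip on the grey board: push along the top of the steel roller with the fingertips so that it rolls over the strip to the yellow band, and leave it lying still, square to the board and centred over that band. Do not pinch, lift, or slide the roller, or shove it from low on its side; several short strokes are fine. Leave everything else where it stands.

Things in the scene. Friction and masses are not known exactly. Their poses are not given: they have to be found in the camera images.
- roller: Loose smooth steel roller, blue ends, thin red stripe along it: a cylinder 64 mm in diameter, 80 mm long, 0.45 to 0.85 kg, lying across the board. Origin mid-axis, 42 mm above the bench (top at 74 mm). x is the cylinder axis; at the start z (red stripe) points up; y, z turn as it rolls. Rolls without slipping unless shoved hard; let go at 0.1 m/s it coasts about 15 mm.
- band: Yellow stripe with a thin black centre line, flat on the board (under 1 mm, cannot be felt or moved): 30 mm wide along its y, 200 mm long along its x, so its ends show on both sides of the roller. Origin at its centre, z up; x across the board, y along it. At the start 150 to 210 mm along the board from the roller, either way, beyond the strip.
- board: Fixed light grey board, 220 mm (x, across) by 420 mm (y, along) by 10 mm thick, flat on the bench; origin under its centre, x across and y along. The flat copper-coloured test strip, 50 mm across by 80 mm along, is bonded at its middle, flush to the touch. The roller rolls along y.
- vial: Small clear vial with a white cap, 24 mm diameter, 46 mm tall, standing on the board near its far long edge; origin under it. Not to be moved.
- spatula: Thin steel lab spatula with a wooden grip, 156 mm long, 14 mm wide, 6 mm high, lying on the board along its near long edge, low; origin under it. Not to be moved.
- amber_bottle: Amber bottle with blue cap, 72 mm diameter, 150 mm tall, behind the board; origin under it. Not to be moved.
- flask: Greenish conical flask, 92 mm diameter, 140 mm tall, behind the board; origin under it. Not to be moved.
- beaker: Clear beaker, 76 mm diameter, 100 mm tall, behind the board; origin under it. Not to be moved.
- weight_ring: Grey ring weight, 84 mm diameter, 28 mm high, left of the board; origin under it. Not to be moved.
- tube_block: Wooden tube block, 50 by 130 mm, 65 mm high over its tubes, right of the board; origin under it. Not to be moved.
Things that resemble listed ones, but are neither listed nor needed, are in the scene too. Leave any green or purple look-alike of the roller alone.

How it is judged (in metres and radians):
On the way:
1. the roller turns right over (stripe down) as it passes over the strip, rolling rather than sliding (angle between roller's own z axis and vertical above 2.6 rad and distance of roller from where it was at the start of the episode between 0.07 and 0.125 m and x of roller in the frame of board between -0.05 and 0.05 m), for 0.02 s.
At the end, for the whole second after the job is handed in: The roller lies still on the board with its axis within 12 mm of the yellow band's centre line, within 10 degrees of parallel to it, and no more than 35 mm off the band's middle lengthwise (y of roller in the frame of band between -0.012 and 0.012 m and x of roller in the frame of band between -0.035 and 0.035 m and angle between the x axis of roller and the x axis of band, either way round below 0.17 rad and height (world z) of roller between 0.038 and 0.046 m and linear speed of roller below 0.01 m/s and angular speed of roller below 0.3 rad/s); the robot touches nothing.
It fails at once if the roller is lifted more than 8 mm off the board, or falls off it (height (world z) of roller above 0.05 m or height (world z) of roller below 0.034 m).
It fails at once if the fingers touch the roller while reaching far down beside it (grasp point below the roller's upper part, 66 mm above the bench) instead of on its top (contact force between the fingers and roller above 0.3 N and height (world z) of the grasp point below 0.066 m).
It fails at once if a bystander is moved more than 20 mm or tipped (distance of any of vial, spatula, amber_bottle, flask, beaker, weight_ring, tube_block from where it was at the start of the episode above 0.02 m or angle between any of vial, spatula, amber_bottle, flask, beaker, weight_ring, tube_block's own z axis and vertical above 0.4 rad).
It also fails if it takes over 54 s, if anything falls off the work surface, if the arm or the gripper's body presses on something with over 40 N, if the wrist force passes 120 N, or if a joint passes its speed limit or range.

## Working session

There is one attempt and no reset: what is moved stays moved. The work goes in short steps, Python scripts to look and compute and a tool call to move; the robot and the scene stay as the last step left them, time stands still between calls to the robot, and variables do not carry over. Pictures are saved under pics/ and viewed, at most 10 in all, crops included, and the job is handed in when it is done.

Besides the shell and the picture viewer there is one more tool, called in YAML: its name, and indented under it one key for each argument. play_rows: Moves the arm, as the interface text tells. Its arguments: {"type":"object","properties":{"motion":{"type":"array"},"newtons":{"type":"number"}},"required":["motion"]}

```bash
mkdir -p pics
cat > h.py <<'E'
import numpy as np,cv2
from bench import r
def cap(n,f=None):
    c=r.capture(n)
    if f: cv2.imwrite('pics/'+f,c['color'])
    return c
def ray(c,uv,z):
    """pixels -> world points on plane z (mm)"""
    K=np.array(c['mtx'],float);T=np.array(c['world_to_cam'],float)
    uv=np.atleast_2d(np.array(uv,float))
    d=np.c_[(uv[:,0]-K[0,2])/K[0,0],(uv[:,1]-K[1,2])/K[1,1]]
    u=d.copy()
    for _ in range(20): u=d/(1+c['k1']*(u**2).sum(1,keepdims=True))
    R,t=T[:3,:3],T[:3,3]
    o=-R.T@t; w=np.c_[u,np.ones(len(u))]@R
    return o+w*((z-o[2])/w[:,2])[:,None]
E
python3 - <<'E'
from h import *
s=cap('side','side0.png');t=cap('top','top0.png')
for c in(s,t):
    T=np.array(c['world_to_cam']);print((-T[:3,:3].T@T[:3,3]).round(), T[2,:3].round(2))
print(r.observe())
E
```

```text
[144. 606. 878.] [ 0.39 -0.55 -0.74]
[ 286.  -10. 1583.] [ 0.17 -0.02 -0.98]
{'time_s': 0.1, 'joint_pos': array([-7.70690747e+01,  2.05945499e+01,  8.65935591e+01, -4.96513827e-04,
        7.29093102e+01, -6.59465221e+00]), 'dq': array([ 0.07471556, -0.05484992, -0.08843151,  0.06419997,  0.04882467,
        0.01633602]), 'joint_efforts': array([-5.27463617e-04, -5.28650343e+01, -2.79350531e+01, -2.11578854e-04,
        5.08954399e-03, -1.92915729e-05]), 'eef_pos': array([ 200.3863988 , -564.88488222,  230.52481055]), 'ee_rot': array([-1.79903171e+02, -1.07168460e-02,  1.95257148e+01]), 'ft_force': array([ 0.0231052 , -0.71350016, -0.87577692]), 'torque': array([-0.00677245,  0.03218606,  0.06214608]), 'grip_force': 0.0, 'finger_gap': 85.4604278244077}
```

View pics/top0.png

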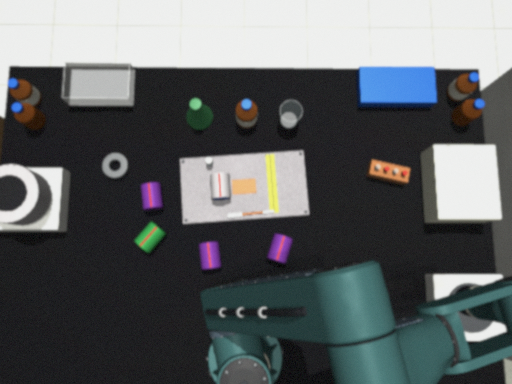

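View pics/side0.png

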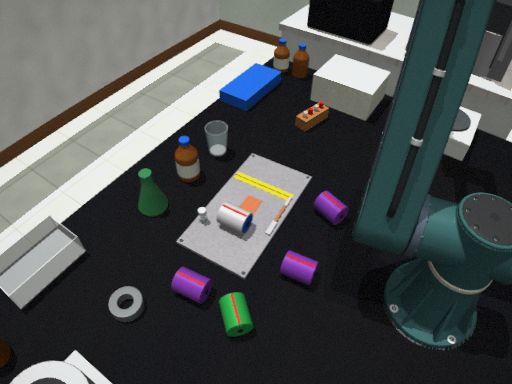

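Top view: the steel roller is at (221,186) on the board, the strip at (243,187), and the band at (271,183). The vial is at (209,161) and the spatula at (250,213). Possible mix-ups for the roller are purple (151,196), (210,255), (280,249) and green (149,237). I choose the steel one at (221,186), which in the side view is at (235,219).

```bash
cat >> h.py <<'E'
def big(m):
    n,l,s,ce=cv2.connectedComponentsWithStats(m.astype(np.uint8)*255)
    return l==1+np.argmax(s[1:,4])
def band(c):
    """yellow mask rect -> world centre and long direction at z=10.5"""
    h=cv2.cvtColor(c['color'],cv2.COLOR_BGR2HSV)
    m=big((h[...,0]>24)&(h[...,0]<36)&(h[...,1]>120)&(h[...,2]>100))
    p=np.argwhere(m)[:,::-1]
    w=ray(c,p,10.5)[:,:2].astype(np.float32)
    return cv2.minAreaRect(w)
def board(c):
    b=c['color'].astype(int)
    m=(b.min(2)>110)&(b.max(2)-b.min(2)<30)
    roi=np.zeros_like(m);roi[140:235,170:320]=1
    m=big(m&(roi>0))
    return cv2.minAreaRect(ray(c,np.argwhere(m)[:,::-1],10)[:,:2].astype(np.float32))
def red(c,box,z=74):
    h=cv2.cvtColor(c['color'],cv2.COLOR_BGR2HSV)
    m=((h[...,0]<8)|(h[...,0]>172))&(h[...,1]>90)&(h[...,2]>70)
    x0,y0,x1,y1=box;roi=np.zeros_like(m);roi[y0:y1,x0:x1]=1
    p=np.argwhere(m&(roi>0))[:,::-1]
    w=ray(c,p,z)[:,:2]
    return p.mean(0),w.mean(0),cv2.minAreaRect(w.astype(np.float32)),len(p)
E
python3 - <<'E'
from h import *
s=cap('side');t=cap('top')
print('band',band(t),band(s));print('board',board(t))
print('stripe',red(t,(208,165,232,205)));print(red(s,(215,198,258,240)))
a=cv2.resize(t['color'][140:235,170:320],None,fx=4,fy=4,interpolation=cv2.INTER_CUBIC)
b=cv2.resize(s['color'][150:280,170:320],None,fx=4,fy=4,interpolation=cv2.INTER_CUBIC)[:,:]
o=np.zeros((600,800,3),np.uint8);a=cv2.resize(a,(400,253));b=cv2.resize(b,(400,347));o[:253,:400]=a;o[253:,:400]=b
cv2.imwrite('pics/crop0.png',o[:,:400])
E
```

```text
band ((564.9344482421875, -88.17594909667969), (186.31304931640625, 22.23647689819336), 4.061608791351318) ((562.7078857421875, -87.84649658203125), (197.16883850097656, 29.744384765625), 4.176445484161377)
board ((553.6393432617188, 5.6163177490234375), (224.33360290527344, 424.31292724609375), 4.215424537658691)
stripe (array([nan, nan]), array([nan, nan]), ((0.0, 0.0), (0.0, 0.0), 0.0), 0)
(array([234.52083333, 210.27083333]), array([544.85753463,  83.7153742 ]), ((545.703369140625, 83.70619201660156), (72.28901672363281, 5.858856201171875), 2.3492047786712646), 48)h.py:39: RuntimeWarning: Mean of empty slice.
  return p.mean(0),w.mean(0),cv2.minAreaRect(w.astype(np.float32)),len(p)
  ret = um.true_divide(
```

View pics/crop0.png

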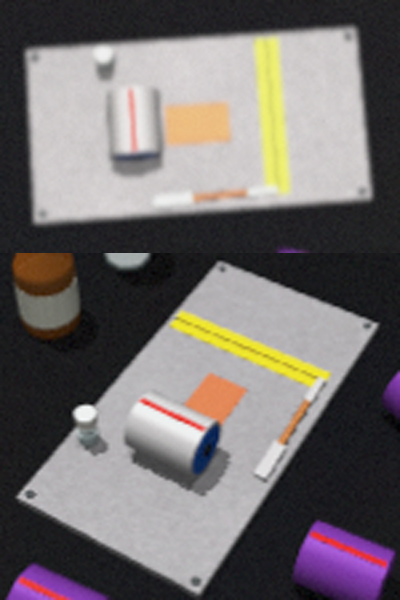

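The crop confirms the choice: a steel roller with a blue end and its red stripe up at (135,120). The strip is at (198,123) and the band at (272,115), beyond the strip. Next I refine the axis in the top view and work out the approach in tool axes.

```bash
cat >> h.py <<'E'
B=np.array([564.,-88.]);A=np.deg2rad(4.15)
X=np.array([np.cos(A),np.sin(A)]);Y=np.array([-X[1],X[0]])
def bf(p): p=np.asarray(p)[...,:2]-B; return np.c_[p@X,p@Y].squeeze()   # world -> band frame
def line(c,p,z):
    w=ray(c,p,z)[:,:2].astype(np.float32);v=cv2.fitLine(w,cv2.DIST_L2,0,.01,.01).ravel()
    return bf(w.mean(0)).round(1),np.rad2deg(np.arctan2(v[1],v[0])).round(1)
E
python3 - <<'E'
from h import *
s=cap('side');t=cap('top')
for c,b in((t,(208,168,232,204)),(s,(212,195,260,242))):
    i=c['color'].astype(int);m=i[...,2]-(i[...,0]+i[...,1])/2>30
    x0,y0,x1,y1=b;q=np.zeros_like(m);q[y0:y1,x0:x1]=1
    p=np.argwhere(m&q)[:,::-1];print(len(p),p.min(0),p.max(0),line(c,p,74))
# where the end face is: blue
o=r.observe();print('tcp in band frame',bf(o['eef_pos']),o['eef_pos'],o['ee_rot'])
E
```

```text
59 [218 173] [221 196] (array([ -4.3, 172.3]), np.float32(4.5))
324 [222 195] [259 216] (array([-26.3, 140. ]), np.float32(58.2))
tcp in band frame [-397.09622146 -449.69641496] [ 200.48852285 -565.2543145   230.98941989] [-1.79960422e+02 -4.49657648e-03  1.95253413e+01]
```

play_rows:
  motion:
    - {"rot":[0,0,0.77],"xyz":[0,0,0],"hand":0}
    - {"rot":[0,0,0.77],"xyz":[0,0,0],"hand":0}
    - {"rot":[0,0,0.77],"xyz":[0,0,0],"hand":0}
    - {"rot":[0,0,0.76],"xyz":[0,0,0],"hand":0}
    - {"rot":[0,0,0],"xyz":[0.6,-0.97,0],"hand":0}
    - {"rot":[0,0,0],"xyz":[0.6,-0.97,0],"hand":0}
    - {"rot":[0,0,0],"xyz":[0.6,-0.97,0],"hand":0}
    - {"rot":[0,0,0],"xyz":[0.6,-0.97,0],"hand":0}
    - {"rot":[0,0,0],"xyz":[0.6,-0.97,0],"hand":0}
    - {"rot":[0,0,0],"xyz":[0.6,-0.97,0],"hand":0}
    - {"rot":[0,0,0],"xyz":[0.6,-0.97,0],"hand":0}
    - {"rot":[0,0,0],"xyz":[0.6,-0.97,0],"hand":0}
    - {"rot":[0,0,0],"xyz":[0.6,-0.97,0],"hand":0}
    - {"rot":[0,0,0],"xyz":[0.6,-0.97,0],"hand":0}
    - {"rot":[0,0,0],"xyz":[0.6,-0.97,0],"hand":0}
    - {"rot":[0,0,0],"xyz":[0.6,-0.97,0],"hand":0}
    - {"rot":[0,0,0],"xyz":[0.6,-0.97,0],"hand":0}
    - {"rot":[0,0,0],"xyz":[0.6,-0.97,0],"hand":0}
    - {"rot":[0,0,0],"xyz":[0.6,-0.97,0],"hand":0}
    - {"rot":[0,0,0],"xyz":[0.6,-0.97,0],"hand":0}
  newtons: 20

```text
time_s: 1.97
eef_pos: [369.8, -240.9, 231.4]
ee_rot: [180.0, -0.0, 4.2]
ft_force: [0.1, 0.1, -0.2]
finger_gap: 0.1
grip_force: 0.0
```

play_rows:
  motion:
    - {"rot":[0,0,0],"xyz":[0.6,-0.97,0],"hand":0}
    - {"rot":[0,0,0],"xyz":[0.6,-0.97,0],"hand":0}
    - {"rot":[0,0,0],"xyz":[0.6,-0.97,0],"hand":0}
    - {"rot":[0,0,0],"xyz":[0.6,-0.97,0],"hand":0}
    - {"rot":[0,0,0],"xyz":[0.6,-0.97,0],"hand":0}
    - {"rot":[0,0,0],"xyz":[0.6,-0.97,0],"hand":0}
    - {"rot":[0,0,0],"xyz":[0.6,-0.97,0],"hand":0}
    - {"rot":[0,0,0],"xyz":[0.6,-0.97,0],"hand":0}
    - {"rot":[0,0,0],"xyz":[0.6,-0.97,0],"hand":0}
    - {"rot":[0,0,0],"xyz":[0.6,-0.97,0],"hand":0}
    - {"rot":[0,0,0],"xyz":[0.6,-0.97,0],"hand":0}
    - {"rot":[0,0,0],"xyz":[0.6,-0.97,0],"hand":0}
    - {"rot":[0,0,0],"xyz":[0.6,-0.97,0],"hand":0}
    - {"rot":[0,0,0],"xyz":[0.6,-0.97,0],"hand":0}
    - {"rot":[0,0,0],"xyz":[0.6,-0.97,0],"hand":0}
    - {"rot":[0,0,0],"xyz":[0.6,-0.97,0],"hand":0}
    - {"rot":[0,0,0],"xyz":[0,0,0],"hand":0}
    - {"rot":[0,0,0],"xyz":[0,0,0],"hand":0}

```text
time_s: 3.47
eef_pos: [538.5, 82.4, 231.2]
ee_rot: [180.0, 0.0, 4.3]
ft_force: [-0.2, -0.4, -0.2]
finger_gap: 0.2
grip_force: 0.0
```

```bash
cat > st.py <<'E'
from h import *
o=r.observe();print(o['time_s'],'band',bf(o['eef_pos']).round(1),'z',o['eef_pos'][2].round(1),o['ee_rot'].round(2),'F',o['ft_force'].round(1),'gap',round(float(o['finger_gap']),1))
E
python3 st.py
```

```text
3.4667 band [-13.1 171.8] z 231.2 [1.80e+02 1.00e-02 4.29e+00] F [-0.2 -0.4 -0.2] gap 0.2
```

play_rows:
  motion:
    - {"rot":[0,0,0],"xyz":[0.4,-0.5,0],"hand":0}
    - {"rot":[0,0,0],"xyz":[0,0,0.95],"hand":0}
    - {"rot":[0,0,0],"xyz":[0,0,0.95],"hand":0}
    - {"rot":[0,0,0],"xyz":[0,0,0.95],"hand":0}
    - {"rot":[0,0,0],"xyz":[0,0,0.95],"hand":0}
    - {"rot":[0,0,0],"xyz":[0,0,0.95],"hand":0}
    - {"rot":[0,0,0],"xyz":[0,0,0.95],"hand":0}
    - {"rot":[0,0,0],"xyz":[0,0,0.95],"hand":0}
    - {"rot":[0,0,0],"xyz":[0,0,0.85],"hand":0}
    - {"rot":[0,0,0],"xyz":[0,0,0.1],"hand":0}
    - {"rot":[0,0,0],"xyz":[0,0,0],"hand":0}

```text
time_s: 4.38
eef_pos: [544.6, 91.8, 78.5]
ee_rot: [-180.0, 0.1, 4.1]
ft_force: [0.2, -0.2, 1.2]
finger_gap: -0.2
grip_force: 0.0
```

```bash
python3 st.py
python3 - <<'E'
from h import *
c=cap('side')['color'][170:260,190:290]
cv2.imwrite('pics/s1.png',cv2.resize(c,None,fx=6,fy=6,interpolation=cv2.INTER_CUBIC))
E
```

```text
4.3833 band [ -6.3 180.7] z 78.5 [-1.7999e+02  1.5000e-01  4.1300e+00] F [ 0.2 -0.2  1.2] gap -0.2
```

View pics/s1.png

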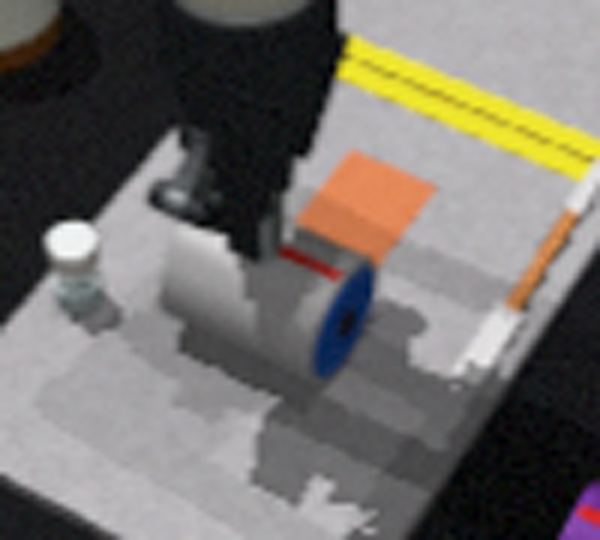

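The fingertips at (255,245) sit just above the roller's top, slightly behind the stripe at (310,262). I lower them gently to feel contact.

play_rows:
  motion:
    - {"rot":[0,0,0],"xyz":[0,0,0.1],"hand":0}
    - {"rot":[0,0,0],"xyz":[0,0,0.1],"hand":0}
    - {"rot":[0,0,0],"xyz":[0,0,0],"hand":0}

```text
time_s: 4.68
eef_pos: [546.1, 92.2, 76.0]
ee_rot: [-180.0, -0.1, 4.2]
ft_force: [-0.7, 0.3, 1.1]
finger_gap: 0.3
grip_force: 0.0
```

play_rows:
  motion:
    - {"rot":[0,0,0],"xyz":[0,0,0.05],"hand":0}
    - {"rot":[0,0,0],"xyz":[0,0,0],"hand":0}

```text
time_s: 4.85
eef_pos: [545.7, 92.2, 74.6]
ee_rot: [-180.0, -0.0, 4.2]
ft_force: [-0.6, -0.2, 0.0]
finger_gap: 0.1
grip_force: 0.0
```

play_rows:
  motion:
    - {"rot":[0,0,0],"xyz":[0,0,0.05],"hand":0}
    - {"rot":[0,0,0],"xyz":[0,0,0],"hand":0}

```text
time_s: 5.02
eef_pos: [545.8, 92.3, 73.8]
ee_rot: [-180.0, -0.0, 4.2]
ft_force: [-1.4, -0.4, 3.3]
finger_gap: -0.4
grip_force: 1.9
```

play_rows:
  motion:
    - {"rot":[0,0,0],"xyz":[0,0,0.03],"hand":0}
    - {"rot":[0,0,0],"xyz":[0,0,0],"hand":0}

```text
time_s: 5.18
eef_pos: [545.9, 92.3, 73.6]
ee_rot: [-180.0, -0.0, 4.2]
ft_force: [-1.7, 1.1, 8.9]
finger_gap: 0.2
grip_force: 4.3
```

Contact is made with about 9 N of downward force. First stroke:

play_rows:
  motion:
    - {"rot":[0,0,0],"xyz":[0,0.15,0],"hand":0}
    - {"rot":[0,0,0],"xyz":[0,0.25,0],"hand":0}
    - {"rot":[0,0,0],"xyz":[0,0.25,0],"hand":0}
    - {"rot":[0,0,0],"xyz":[0,0.25,0],"hand":0}
    - {"rot":[0,0,0],"xyz":[0,0.15,0],"hand":0}
    - {"rot":[0,0,0],"xyz":[0,0,0],"hand":0}

```text
time_s: 5.68
eef_pos: [547.5, 70.7, 73.9]
ee_rot: [180.0, -0.1, 4.2]
ft_force: [-2.5, -0.6, 11.2]
finger_gap: 0.4
grip_force: 5.6
```

```bash
python3 st.py
python3 - <<'E'
from h import *
c=cap('side')['color'][170:260,190:290]
cv2.imwrite('pics/s2.png',cv2.resize(c,None,fx=6,fy=6,interpolation=cv2.INTER_CUBIC))
E
```

```text
5.6833 band [ -5.  159.5] z 73.9 [ 1.7999e+02 -5.0000e-02  4.1600e+00] F [-2.5 -0.6 11.2] gap 0.4
```

View pics/s2.png

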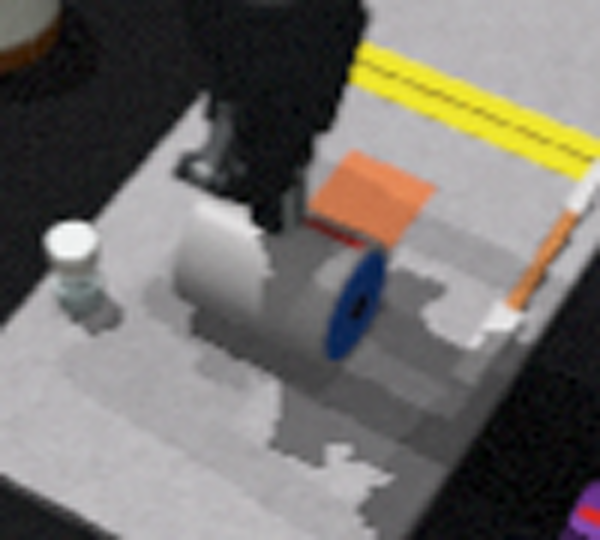

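The stroke rolled the roller cleanly: it moved about half the finger travel, the stripe is now at (335,235) and the blue end at (355,305). I finish this stroke, lift, go back, and measure.

play_rows:
  motion:
    - {"rot":[0,0,0],"xyz":[0,0.15,0],"hand":0}
    - {"rot":[0,0,0],"xyz":[0,0.25,0],"hand":0}
    - {"rot":[0,0,0],"xyz":[0,0.25,0],"hand":0}
    - {"rot":[0,0,0],"xyz":[0,0.15,0],"hand":0}
    - {"rot":[0,0,0],"xyz":[0,0,0],"hand":0}
    - {"rot":[0,0,0],"xyz":[0,0,-0.4],"hand":0}
    - {"rot":[0,0,0],"xyz":[0,-0.55,0],"hand":0}
    - {"rot":[0,0,0],"xyz":[0,-0.55,0],"hand":0}
    - {"rot":[0,0,0],"xyz":[0,0,0],"hand":0}

```text
time_s: 6.48
eef_pos: [546.2, 79.5, 80.8]
ee_rot: [-179.9, 0.0, 4.2]
ft_force: [-0.3, 0.3, 0.3]
finger_gap: -0.1
grip_force: 0.0
```

```bash
cat > tr.py <<'E'
from h import *
import sys
exec(open('st.py').read().split('\n',1)[1])
c=cap('side');h=cv2.cvtColor(c['color'],cv2.COLOR_BGR2HSV)
m=(h[...,0]>100)&(h[...,0]<125)&(h[...,1]>140)&(h[...,2]>35)
q=np.zeros_like(m);q[165:260,205:320]=1;m=big(m&q)
p=np.argwhere(m)[:,::-1];e=cv2.fitEllipse(np.argwhere(m)[:,::-1].astype(np.float32))
u=cv2.minEnclosingCircle(p.astype(np.float32))[0]
print('blue n',m.sum(),p.mean(0).round(1),'end centre (band frame)',bf(ray(c,p.mean(0),42)[0]).round(1),bf(ray(c,u,42)[0]).round(1))
t=cap('top');i=t['color'].astype(int)
m=(i[...,0]-i[...,2]>25);q=np.zeros_like(m);q[170:210,205:300]=1;p=np.argwhere(m&q)[:,::-1]
if len(p)>3:print('top blue',len(p),p.mean(0),bf(ray(t,p.mean(0),42)[0]).round(1))
E
python3 tr.py
```

```text
6.4833 band [ -5.6 168.4] z 80.8 [-179.94    0.      4.23] F [-0.3  0.3  0.3] gap -0.1
blue n 80 [250.1 219.3] end centre (band frame) [-46.6 156.4] [-45.8 155.5]
top blue 470 [226.55531915 192.85744681] [-27.9 151.8]
```

Roller at y ≈ 155.5 and x ≈ −5, as predicted. Next, regular strokes.

play_rows:
  motion:
    - {"rot":[0,0,0],"xyz":[0,0,0.3],"hand":0}
    - {"rot":[0,0,0],"xyz":[0,0,0.1],"hand":0}
    - {"rot":[0,0,0],"xyz":[0,0,0],"hand":0}
    - {"rot":[0,0,0],"xyz":[0,0.15,0],"hand":0}
    - {"rot":[0,0,0],"xyz":[0,0.25,0],"hand":0}
    - {"rot":[0,0,0],"xyz":[0,0.3,0],"hand":0}
    - {"rot":[0,0,0],"xyz":[0,0.3,0],"hand":0}
    - {"rot":[0,0,0],"xyz":[0,0.3,0],"hand":0}
    - {"rot":[0,0,0],"xyz":[0,0.3,0],"hand":0}
    - {"rot":[0,0,0],"xyz":[0,0.3,0],"hand":0}
    - {"rot":[0,0,0],"xyz":[0,0.25,0],"hand":0}
    - {"rot":[0,0,0],"xyz":[0,0.15,0],"hand":0}
    - {"rot":[0,0,0],"xyz":[0,0,0],"hand":0}
    - {"rot":[0,0,0],"xyz":[0,0,-0.4],"hand":0}
    - {"rot":[0,0,0],"xyz":[0,-0.6,0],"hand":0}
    - {"rot":[0,0,0],"xyz":[0,-0.55,0],"hand":0}
    - {"rot":[0,0,0],"xyz":[0,0,0],"hand":0}

```text
time_s: 8.0
eef_pos: [547.6, 56.6, 80.4]
ee_rot: [-179.9, 0.0, 4.2]
ft_force: [0.4, 0.1, 0.3]
finger_gap: 0.0
grip_force: 0.0
```

```bash
python3 tr.py
```

```text
8.0 band [ -5.9 145.4] z 80.4 [-1.7994e+02  5.0000e-02  4.2300e+00] F [0.4 0.1 0.3] gap 0.0
blue n 77 [254.2 213.3] end centre (band frame) [-45.6 132. ] [-44.7 131.3]
top blue 502 [233.00398406 194.27091633] [-34.1 131. ]
```

play_rows:
  motion:
    - {"rot":[0,0,0],"xyz":[0,0,0.3],"hand":0}
    - {"rot":[0,0,0],"xyz":[0,0,0.1],"hand":0}
    - {"rot":[0,0,0],"xyz":[0,0,0],"hand":0}
    - {"rot":[0,0,0],"xyz":[0,0.15,0],"hand":0}
    - {"rot":[0,0,0],"xyz":[0,0.25,0],"hand":0}
    - {"rot":[0,0,0],"xyz":[0,0.3,0],"hand":0}
    - {"rot":[0,0,0],"xyz":[0,0.3,0],"hand":0}
    - {"rot":[0,0,0],"xyz":[0,0.3,0],"hand":0}
    - {"rot":[0,0,0],"xyz":[0,0.3,0],"hand":0}
    - {"rot":[0,0,0],"xyz":[0,0.3,0],"hand":0}
    - {"rot":[0,0,0],"xyz":[0,0.25,0],"hand":0}
    - {"rot":[0,0,0],"xyz":[0,0.15,0],"hand":0}
    - {"rot":[0,0,0],"xyz":[0,0,0],"hand":0}
    - {"rot":[0,0,0],"xyz":[0,0,-0.4],"hand":0}
    - {"rot":[0,0,0],"xyz":[0,-0.55,0],"hand":0}
    - {"rot":[0,0,0],"xyz":[0,-0.5,0],"hand":0}
    - {"rot":[0,0,0],"xyz":[0,0,0],"hand":0}

```text
time_s: 9.52
eef_pos: [549.4, 31.5, 80.3]
ee_rot: [-179.9, 0.1, 4.2]
ft_force: [0.4, 0.5, -0.4]
finger_gap: 0.2
grip_force: 0.0
```

```bash
python3 tr.py
```

```text
9.5167 band [ -5.9 120.2] z 80.3 [-1.7994e+02  5.0000e-02  4.2300e+00] F [ 0.4  0.5 -0.4] gap 0.2
blue n 74 [258.3 207.9] end centre (band frame) [-46.  108.9] [-46.7 108.9]
top blue 616 [234.73538961 193.70616883] [-32.6 125.2]
```

play_rows:
  motion:
    - {"rot":[0,0,0],"xyz":[0,0,0.3],"hand":0}
    - {"rot":[0,0,0],"xyz":[0,0,0.1],"hand":0}
    - {"rot":[0,0,0],"xyz":[0,0,0],"hand":0}
    - {"rot":[0,0,0],"xyz":[0,0.15,0],"hand":0}
    - {"rot":[0,0,0],"xyz":[0,0.25,0],"hand":0}
    - {"rot":[0,0,0],"xyz":[0,0.3,0],"hand":0}
    - {"rot":[0,0,0],"xyz":[0,0.3,0],"hand":0}
    - {"rot":[0,0,0],"xyz":[0,0.3,0],"hand":0}
    - {"rot":[0,0,0],"xyz":[0,0.3,0],"hand":0}
    - {"rot":[0,0,0],"xyz":[0,0.3,0],"hand":0}
    - {"rot":[0,0,0],"xyz":[0,0.25,0],"hand":0}
    - {"rot":[0,0,0],"xyz":[0,0.15,0],"hand":0}
    - {"rot":[0,0,0],"xyz":[0,0,0],"hand":0}
    - {"rot":[0,0,0],"xyz":[0,0,-0.4],"hand":0}
    - {"rot":[0,0,0],"xyz":[0,-0.6,0],"hand":0}
    - {"rot":[0,0,0],"xyz":[0,-0.55,0],"hand":0}
    - {"rot":[0,0,0],"xyz":[0,0,0],"hand":0}

```text
time_s: 11.03
eef_pos: [551.0, 8.8, 80.4]
ee_rot: [-179.9, 0.1, 4.2]
ft_force: [0.4, 1.0, -0.2]
finger_gap: 0.2
grip_force: 0.0
```

play_rows:
  motion:
    - {"rot":[0,0,0],"xyz":[0,0,0.3],"hand":0}
    - {"rot":[0,0,0],"xyz":[0,0,0.1],"hand":0}
    - {"rot":[0,0,0],"xyz":[0,0,0],"hand":0}
    - {"rot":[0,0,0],"xyz":[0,0.15,0],"hand":0}
    - {"rot":[0,0,0],"xyz":[0,0.25,0],"hand":0}
    - {"rot":[0,0,0],"xyz":[0,0.3,0],"hand":0}
    - {"rot":[0,0,0],"xyz":[0,0.3,0],"hand":0}
    - {"rot":[0,0,0],"xyz":[0,0.3,0],"hand":0}
    - {"rot":[0,0,0],"xyz":[0,0.3,0],"hand":0}
    - {"rot":[0,0,0],"xyz":[0,0.3,0],"hand":0}
    - {"rot":[0,0,0],"xyz":[0,0.25,0],"hand":0}
    - {"rot":[0,0,0],"xyz":[0,0.15,0],"hand":0}
    - {"rot":[0,0,0],"xyz":[0,0,0],"hand":0}
    - {"rot":[0,0,0],"xyz":[0,0,-0.4],"hand":0}
    - {"rot":[0,0,0],"xyz":[0,-0.6,0],"hand":0}
    - {"rot":[0,0,0],"xyz":[0,-0.55,0],"hand":0}
    - {"rot":[0,0,0],"xyz":[0,0,0],"hand":0}

```text
time_s: 12.45
eef_pos: [552.5, -14.0, 80.3]
ee_rot: [-179.9, 0.1, 4.2]
ft_force: [0.3, 0.7, -1.2]
finger_gap: -0.4
grip_force: 0.0
```

```bash
python3 tr.py
python3 - <<'E'
from h import *
c=cap('side')['color'][150:260,190:320]
cv2.imwrite('pics/s3.png',cv2.resize(c,None,fx=5,fy=5,interpolation=cv2.INTER_CUBIC))
E
```

```text
12.45 band [-6.1 74.6] z 80.3 [-1.7992e+02  8.0000e-02  4.2400e+00] F [ 0.3  0.7 -1.2] gap -0.4
blue n 69 [266.2 197.2] end centre (band frame) [-46.   61.8] [-45.1  61.5]
top blue 863 [240.95017381 193.96755504] [-34.9 104.9]
```

View pics/s3.png

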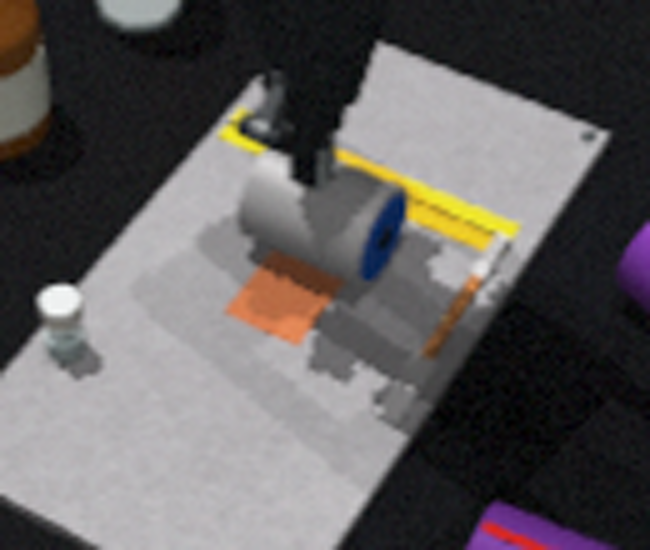

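The roller is at (325,220), past the strip and square, with the stripe out of sight underneath. About 61 mm remain: two more full strokes, then a measured one.

play_rows:
  motion:
    - {"rot":[0,0,0],"xyz":[0,0,0.3],"hand":0}
    - {"rot":[0,0,0],"xyz":[0,0,0.1],"hand":0}
    - {"rot":[0,0,0],"xyz":[0,0,0],"hand":0}
    - {"rot":[0,0,0],"xyz":[0,0.15,0],"hand":0}
    - {"rot":[0,0,0],"xyz":[0,0.25,0],"hand":0}
    - {"rot":[0,0,0],"xyz":[0,0.3,0],"hand":0}
    - {"rot":[0,0,0],"xyz":[0,0.3,0],"hand":0}
    - {"rot":[0,0,0],"xyz":[0,0.3,0],"hand":0}
    - {"rot":[0,0,0],"xyz":[0,0.3,0],"hand":0}
    - {"rot":[0,0,0],"xyz":[0,0.3,0],"hand":0}
    - {"rot":[0,0,0],"xyz":[0,0.25,0],"hand":0}
    - {"rot":[0,0,0],"xyz":[0,0.15,0],"hand":0}
    - {"rot":[0,0,0],"xyz":[0,0,0],"hand":0}
    - {"rot":[0,0,0],"xyz":[0,0,-0.4],"hand":0}
    - {"rot":[0,0,0],"xyz":[0,-0.6,0],"hand":0}
    - {"rot":[0,0,0],"xyz":[0,-0.5,0],"hand":0}
    - {"rot":[0,0,0],"xyz":[0,0,0],"hand":0}

```text
time_s: 14.02
eef_pos: [554.3, -38.1, 80.4]
ee_rot: [-179.9, 0.1, 4.2]
ft_force: [-0.2, -0.0, -1.5]
finger_gap: 0.1
grip_force: 0.0
```

play_rows:
  motion:
    - {"rot":[0,0,0],"xyz":[0,0,0.3],"hand":0}
    - {"rot":[0,0,0],"xyz":[0,0,0.1],"hand":0}
    - {"rot":[0,0,0],"xyz":[0,0,0],"hand":0}
    - {"rot":[0,0,0],"xyz":[0,0.15,0],"hand":0}
    - {"rot":[0,0,0],"xyz":[0,0.25,0],"hand":0}
    - {"rot":[0,0,0],"xyz":[0,0.3,0],"hand":0}
    - {"rot":[0,0,0],"xyz":[0,0.3,0],"hand":0}
    - {"rot":[0,0,0],"xyz":[0,0.3,0],"hand":0}
    - {"rot":[0,0,0],"xyz":[0,0.3,0],"hand":0}
    - {"rot":[0,0,0],"xyz":[0,0.3,0],"hand":0}
    - {"rot":[0,0,0],"xyz":[0,0.25,0],"hand":0}
    - {"rot":[0,0,0],"xyz":[0,0.15,0],"hand":0}
    - {"rot":[0,0,0],"xyz":[0,0,0],"hand":0}
    - {"rot":[0,0,0],"xyz":[0,0,-0.4],"hand":0}
    - {"rot":[0,0,0],"xyz":[0,-0.6,0],"hand":0}
    - {"rot":[0,0,0],"xyz":[0,-0.55,0],"hand":0}
    - {"rot":[0,0,0],"xyz":[0,0,0],"hand":0}

```text
time_s: 15.43
eef_pos: [555.8, -60.8, 80.3]
ee_rot: [-179.9, 0.1, 4.2]
ft_force: [0.0, 1.2, -1.0]
finger_gap: -0.2
grip_force: 0.0
```

```bash
python3 tr.py
```

```text
15.4333 band [-6.2 27.8] z 80.3 [-1.7991e+02  9.0000e-02  4.2400e+00] F [ 0.   1.2 -1. ] gap -0.2
blue n 62 [273.5 187.4] end centre (band frame) [-46.   16.6] [-46.3  17. ]
top blue 941 [258.44420829 193.97449522] [-39.   47.5]
```

About 15.5 mm to go, so 31 mm of finger travel, then straight up.

play_rows:
  motion:
    - {"rot":[0,0,0],"xyz":[0,0,0.3],"hand":0}
    - {"rot":[0,0,0],"xyz":[0,0,0.1],"hand":0}
    - {"rot":[0,0,0],"xyz":[0,0,0],"hand":0}
    - {"rot":[0,0,0],"xyz":[0,0.15,0],"hand":0}
    - {"rot":[0,0,0],"xyz":[0,0.25,0],"hand":0}
    - {"rot":[0,0,0],"xyz":[0,0.25,0],"hand":0}
    - {"rot":[0,0,0],"xyz":[0,0.25,0],"hand":0}
    - {"rot":[0,0,0],"xyz":[0,0.25,0],"hand":0}
    - {"rot":[0,0,0],"xyz":[0,0.25,0],"hand":0}
    - {"rot":[0,0,0],"xyz":[0,0.15,0],"hand":0}
    - {"rot":[0,0,0],"xyz":[0,0,0],"hand":0}
    - {"rot":[0,0,0],"xyz":[0,0,0],"hand":0}
    - {"rot":[0,0,0],"xyz":[0,0,-0.2],"hand":0}
    - {"rot":[0,0,0],"xyz":[0,0,-0.8],"hand":0}
    - {"rot":[0,0,0],"xyz":[0,0,-1],"hand":0}
    - {"rot":[0,0,0],"xyz":[0,0,-1],"hand":0}
    - {"rot":[0,0,0],"xyz":[0,0,-1],"hand":0}
    - {"rot":[0,0,0],"xyz":[0,0,-1],"hand":0}
    - {"rot":[0,0,0],"xyz":[0,0,-1],"hand":0}
    - {"rot":[0,0,0],"xyz":[0,0,-1],"hand":0}

```text
time_s: 17.2
eef_pos: [558.8, -94.4, 213.1]
ee_rot: [-180.0, 0.1, 4.2]
ft_force: [0.0, 0.4, 0.0]
finger_gap: -0.2
grip_force: 0.0
```

play_rows:
  motion:
    - {"rot":[0,0,0],"xyz":[-0.5,1,0],"hand":0}
    - {"rot":[0,0,0],"xyz":[-0.5,1,0],"hand":0}
    - {"rot":[0,0,0],"xyz":[-0.5,1,0],"hand":0}
    - {"rot":[0,0,0],"xyz":[-0.5,1,0],"hand":0}
    - {"rot":[0,0,0],"xyz":[-0.5,1,0],"hand":0}
    - {"rot":[0,0,0],"xyz":[-0.5,1,0],"hand":0}
    - {"rot":[0,0,0],"xyz":[-0.5,1,0],"hand":0}
    - {"rot":[0,0,0],"xyz":[-0.5,1,0],"hand":0}
    - {"rot":[0,0,0],"xyz":[-0.5,1,0],"hand":0}
    - {"rot":[0,0,0],"xyz":[-0.5,1,0],"hand":0}
    - {"rot":[0,0,0],"xyz":[0,0,0],"hand":0}
    - {"rot":[0,0,0],"xyz":[0,0,0],"hand":0}

```text
time_s: 18.2
eef_pos: [473.4, -301.9, 212.0]
ee_rot: [-180.0, 0.0, 4.0]
ft_force: [0.2, 0.9, -0.4]
finger_gap: 0.2
grip_force: 0.0
```

```bash
python3 tr.py
python3 - <<'E'
from h import *
a=cap('side')['color'][130:250,190:320];b=cap('top')['color'][140:235,170:320]
a=cv2.resize(a,(390,360),interpolation=cv2.INTER_CUBIC);b=cv2.resize(b,(400,253),interpolation=cv2.INTER_CUBIC)
o=np.zeros((360,790,3),np.uint8);o[:,:390]=a;o[:253,390:]=b
cv2.imwrite('pics/s4.png',o)
E
```

```text
18.2 band [-105.9 -206.8] z 212.0 [-1.7995e+02  4.0000e-02  4.0400e+00] F [ 0.2  0.9 -0.4] gap 0.2
blue n 55 [276.  183.7] end centre (band frame) [-45.7  -0.5] [-45.2  -1.3]
```

View pics/s4.png

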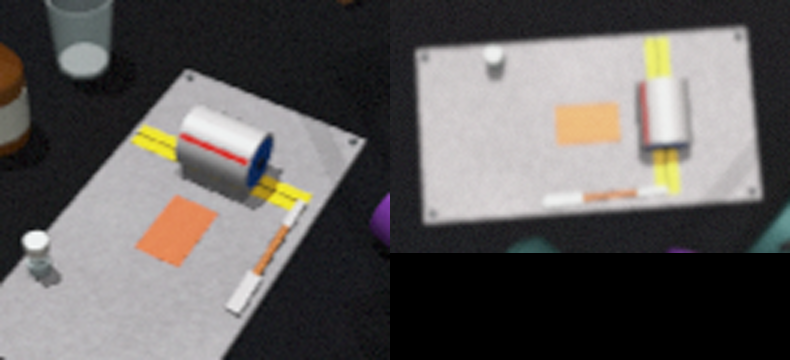

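The roller lies square over the band: side crop (225,150), top crop (665,113), and measured y ≈ −1 mm, x ≈ −5 mm. The other objects on the board are untouched, so I hand in.

```bash
python3 tr.py; python3 -c "
from bench import r;print(r.finish_job())"
```

```text
18.4 band [-105.  -205.1] z 212.4 [-1.7996e+02  1.0000e-02  4.2200e+00] F [ 0.7 -0.2 -0.6] gap 0.2
blue n 55 [276.  183.7] end centre (band frame) [-45.7  -0.5] [-45.2  -1.3]
the job is handed in; nothing more can be done
None
```

I rolled the roller over the strip with short fingertip strokes along its top and left it still and square on the yellow band, measured about 1 mm off the centre line and 5 mm off lengthwise; the job was handed in at 18.4 s, and no verdict came back.

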